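# Line up the ink jars by height

## Task

Line up the four amber ink jars on the board's cork pads in order of height, one jar to a pad: the tallest on the pad next to the big blue ink bottle, the shortest at the other end. Stand each jar upright in the middle of its pad; do not tip any jar over on the way, and leave the big bottle where it stands.

Things in the scene. Friction and masses are not known exactly. Their poses are not given: they have to be found in the camera images.
- jar_r: the largest of four closed straight-sided ink jars of one make (amber glass, paper label band, flat black screw cap): a plain upright cylinder 54 mm across and 84 mm tall over the cap, 175 to 290 g, can be gripped anywhere on its side; origin at the centre of its underside, z up
- jar_p: the second largest of four closed straight-sided ink jars of one make (amber glass, paper label band, flat black screw cap): a plain upright cylinder 48 mm across and 70 mm tall over the cap, 125 to 210 g, can be gripped anywhere on its side; origin at the centre of its underside, z up
- jar_s: the third of four closed straight-sided ink jars of one make (amber glass, paper label band, flat black screw cap): a plain upright cylinder 42 mm across and 56 mm tall over the cap, 80 to 130 g, can be gripped anywhere on its side; origin at the centre of its underside, z up
- jar_q: the smallest of four closed straight-sided ink jars of one make (amber glass, paper label band, flat black screw cap): a plain upright cylinder 36 mm across and 42 mm tall over the cap, 45 to 80 g, can be gripped anywhere on its side; origin at the centre of its underside, z up
- pad_a: one of four identical round cork pads, 62 mm across and 3 mm thick, fixed in a straight row on the dark wooden board, 85 mm centre to centre; which of them lies where in the row varies; origin at the centre of its underside, on the board's top (12 mm above the table), so a jar stands 3 mm above this point
- pad_b: one of four identical round cork pads, 62 mm across and 3 mm thick, fixed in a straight row on the dark wooden board, 85 mm centre to centre; which of them lies where in the row varies; origin at the centre of its underside, on the board's top (12 mm above the table), so a jar stands 3 mm above this point
- pad_c: one of four identical round cork pads, 62 mm across and 3 mm thick, fixed in a straight row on the dark wooden board, 85 mm centre to centre; which of them lies where in the row varies; origin at the centre of its underside, on the board's top (12 mm above the table), so a jar stands 3 mm above this point
- pad_d: one of four identical round cork pads, 62 mm across and 3 mm thick, fixed in a straight row on the dark wooden board, 85 mm centre to centre; which of them lies where in the row varies; origin at the centre of its underside, on the board's top (12 mm above the table), so a jar stands 3 mm above this point
- board: the dark wooden display board lying flat on the table, fixed, 90 mm (x) by 335 mm (y), 12 mm thick, carrying the pads along its centre line; origin at the centre of its underside, on the table; its y axis runs along the row
- ink_bottle: the big blue ink bottle with a wide foot, conical shoulders and a black cap on a narrow neck, 80 mm across and 112 mm tall, 0.45 kg, standing loose beside one end of the board (either end), about 90 mm past the centre of the last pad; a low white roll of tape (68 mm across, 22 mm tall) lies at the other end; origin at the centre of its underside

How it is judged:
At the end, for the whole second after the job is handed in: Counted from the big bottle's end of the board the jars stand in falling order of height, one on each pad, each upright (within 0.1 rad), at rest, resting on its pad (underside within 4 mm of the pad's top) and within 12 mm of the pad's centre both along and across the row (x of jar_r in the frame of board between -0.012 and 0.012 m and z of jar_r in the frame of board between 0.011 and 0.019 m and angle between each of jar_r, jar_p, jar_s, jar_q's own z axis and vertical below 0.1 rad and linear speed of each of jar_r, jar_p, jar_s, jar_q below 0.02 m/s and x of jar_p in the frame of board between -0.012 and 0.012 m and z of jar_p in the frame of board between 0.011 and 0.019 m and x of jar_s in the frame of board between -0.012 and 0.012 m and z of jar_s in the frame of board between 0.011 and 0.019 m and x of jar_q in the frame of board between -0.012 and 0.012 m and z of jar_q in the frame of board between 0.011 and 0.019 m and ((y of ink_bottle in the frame of board above 0 m and y of jar_r in the frame of board between 0.1155 and 0.1395 m and y of jar_p in the frame of board between 0.0305 and 0.0545 m and y of jar_s in the frame of board between -0.0545 and -0.0305 m and y of jar_q in the frame of board between -0.1395 and -0.1155 m) or (y of ink_bottle in the frame of board below 0 m and y of jar_r in the frame of board between -0.1395 and -0.1155 m and y of jar_p in the frame of board between -0.0545 and -0.0305 m and y of jar_s in the frame of board between 0.0305 and 0.0545 m and y of jar_q in the frame of board between 0.1155 and 0.1395 m))); the robot touches nothing.
It fails at once if a jar is tipped over (more than 0.7 rad) (angle between any of jar_r, jar_p, jar_s, jar_q's own z axis and vertical above 0.7 rad).
It fails at once if the big ink bottle is shifted more than 20 mm or tipped (distance of ink_bottle from where it was at the start of the episode above 0.02 m or angle between ink_bottle's own z axis and vertical above 0.3 rad).
It also fails if it takes over 104 s, if anything falls off the work surface, if the arm or the gripper's body presses on something with over 40 N, if the wrist force passes 120 N, or if a joint passes its speed limit or range.

## Robot

A 7-joint arm with a two-finger parallel gripper is mounted at the origin on the work surface. World frame = base frame: x ahead of the robot, y to its left, z up, the work surface at z = 0. Lengths are in m, angles in rad, forces in N, time in s.
With the tool pointing down it reaches from about 0.425 to 0.975 m from the base axis. Payload 16.7 kg.
Tool frame: the origin (TCP) lies midway between the tips of the shut fingers; the grasp point (between the pads) lies 19 mm behind it; z points along the fingers, y is the line along which they close (so a half turn about z gives the same grasp; the last joint's range is limited). The gripper opens to 85 mm and grips with 20 to 120 N. Pads are 22 mm wide; open, the fingers measure 114 mm over their backs; the gripper's body (76 mm by 85 mm) begins 54 mm behind the grasp point. The pads swing forward as they close: fully open they stand 13 mm farther back than shut.
Start: joints at [1.141, 0.426, 0.074, 1.606, -0.034, 1.111, -0.067], TCP at [0.186, -0.649, 0.231] pointing down, gripper open.
Joint ranges: [-2.85, 2.85], [-0.5, 2.14], [-1.23, 1.37], [0.21, 2.46], [-1.02, 4.16], [0.16, 2.05], [-2.73, 2.73]. Speed limits (rad/s): [1.89, 1.89, 2.39, 2.39, 3.01, 3.01, 3.01].

## Interface

Orientations are given as a rotation vector (axis times angle).
In Python, from plant import * gives the robot as it stands. The module is installed in compiled form; this text tells all that it offers.
- The arm moves only by the shell command python3 -m creep 'ROWS' [OPENING]. ROWS is JSON, a list of rows, each a list of 2 entries, a list of its own where there are three numbers: the shift along the world's x, y, z in mm, then the turn about the world's z in rad. A call has 1 to 5 rows; each row shifts and turns the commanded pose from where the row before left it; what a row does not reach is not made up. A row lasts 1/10 s, in which the tool goes at most 50 mm and 8.59 degrees, less where a joint would pass 70% of its speed; a pose out of reach is approached as far as the arm can. A call with a gripper value outside its range is refused whole. OPENING is the opening, from 0 (shut) to 1 (fully open), set as the call begins (- or left out, the last holds). The fingers move at their own pace and stop on an object; the grip force is fixed at half the most. Time passes only in rows, so rows that do not move let the fingers close. It gives the time, the measured TCP pose, the force, the opening and the grip force at its end, in the units of the state.
- observe(): the state, without advancing time (a new reading comes with each control period).
- grab_frame(name): name is "side" or "top" or "wrist"; returns the picture (480x640x3 uint8, red, green, blue); there is no depth.
- camera_info(name): a dict with "fx", "fy", "cx", "cy" (pixels), "T" (4x4, takes a point from camera to world coordinates). Camera axes: x right, y up, looking along -z (the intrinsics and any distortion apply to the point x, -y, -z); pixel columns grow to the right and rows downward; lengths in m; the calibration is good to about 2 mm. A picture is of the moment at which its call begins: read the wrist's pose just before it. camera_info takes no time and is no camera call; for the wrist camera it gives the pose at the moment of the call.
- finish_job(): hands the job in; it is judged then, once.
Trained networks look in the newest picture that a camera, given by its name, has taken for a name from the list of things; names that differ only in an ending like _2 or _b are one class to them, and where a whole thing is asked for, a point or a joint stands for the part that bears it (a point fixed in the world has none). Each returns a list of dicts, best first, with "p" (0 to 1); they miss things now and then, are a little off and sometimes report something else, mostly with a low value. They report only what shows in the picture. A call takes as long as a camera call.
- spot_in(name, camera): "point" ([x, y, z] in m, in the coordinates of the camera as it stood for that picture, good to about 4 mm: the middle of the surface that is visible of it).
- tip_of(name, camera): "point" ([x, y, z] in m, in the coordinates of the camera as it stood for that picture, good to about 4 mm: a listed point, or the origin of a listed thing).
The state is a dict: "time_s": time; "joints": joint angles; "joint_vel": joint speeds; "effort": joint torques, N m; "eef_pos": TCP position; "orientation": TCP orientation; "ft_force": force on the tool from outside, world axes, zero at the start; "wrist_torque": the same for the moment, N m; "grip_width": finger opening in m; "grip_force": force on a finger pad.
Only numpy, scipy, OpenCV 4.12 (cv2) and the standard library are available. Lean on these libraries where they do the work, as an engineer would, in place of code of your own. Each camera call takes 0.05 s, during which the arm holds its last target. There are 200 camera calls.

## Working session

There is one attempt and no reset: what is moved stays moved. The work goes in short steps, Python scripts to look and compute and a shell command to move; the robot and the scene stay as the last step left them, time stands still between calls to the robot, and variables do not carry over. Pictures are saved under pics/ and viewed, at most 14 in all, crops included, and the job is handed in when it is done.

```bash
mkdir -p pics
cat > h.py <<'E'
from plant import *
import numpy as np, cv2
def w(cam,p):
    T=np.array(camera_info(cam)["T"]); return (T@np.r_[p,1])[:3]
def ray(cam,u,v,z):
    c=camera_info(cam);T=np.array(c["T"]);d=T[:3,:3]@np.array([(u-c["cx"])/c["fx"],-(v-c["cy"])/c["fy"],-1.]);o=T[:3,3]
    return o+d*(z-o[2])/d[2]
E
python3 - <<'E'
from h import *
for n in("top","side"):
    cv2.imwrite(f"pics/{n}0.png",grab_frame(n)[...,::-1])
    for t in("jar_r","jar_p","jar_s","jar_q","pad_a","board","ink_bottle"):
        for d in tip_of(t,n)[:4]: print(n,t,round(d["p"],2),w(n,d["point"]).round(3))
s=observe();print(s["time_s"],s["eef_pos"],s["orientation"],s["grip_width"])
print({k:v for k,v in camera_info("top").items()})
E
```

```text
top jar_r 0.83 [ 0.461 -0.112  0.002]
top jar_r 0.79 [0.432 0.37  0.   ]
top jar_r 0.55 [ 0.46   0.098 -0.001]
top jar_p 0.83 [ 0.461 -0.112  0.002]
top jar_p 0.79 [0.432 0.37  0.   ]
top jar_p 0.55 [ 0.46   0.098 -0.001]
top jar_s 0.83 [ 0.461 -0.112  0.002]
top jar_s 0.79 [0.432 0.37  0.   ]
top jar_s 0.55 [ 0.46   0.098 -0.001]
top jar_q 0.83 [ 0.461 -0.112  0.002]
top jar_q 0.79 [0.432 0.37  0.   ]
top jar_q 0.55 [ 0.46   0.098 -0.001]
top pad_a 0.9 [0.622 0.122 0.011]
top pad_a 0.79 [0.617 0.035 0.015]
top pad_a 0.72 [ 0.615 -0.049  0.011]
top pad_a 0.67 [ 0.616 -0.132  0.014]
top board 0.89 [ 0.619 -0.008  0.001]
top ink_bottle 0.56 [0.619 0.214 0.004]
side jar_r 0.88 [0.43  0.368 0.002]
side jar_r 0.78 [ 0.476 -0.385 -0.   ]
side jar_r 0.7 [0.459 0.093 0.002]
side jar_r 0.64 [ 0.462 -0.105  0.001]
side jar_p 0.88 [0.43  0.368 0.002]
side jar_p 0.78 [ 0.476 -0.385 -0.   ]
side jar_p 0.7 [0.459 0.093 0.002]
side jar_p 0.64 [ 0.462 -0.105  0.001]
side jar_s 0.88 [0.43  0.368 0.002]
side jar_s 0.78 [ 0.476 -0.385 -0.   ]
side jar_s 0.7 [0.459 0.093 0.002]
side jar_s 0.64 [ 0.462 -
[... 158 characters left out ...]
001]
side pad_a 0.92 [ 0.61  -0.054  0.011]
side pad_a 0.57 [0.615 0.121 0.015]
side pad_a 0.56 [0.614 0.035 0.011]
side pad_a 0.53 [ 0.612 -0.135  0.017]
side board 0.76 [ 0.612 -0.013  0.001]
side ink_bottle 0.81 [0.617 0.205 0.003]
0.8 [ 0.18638439 -0.6486956   0.2312794 ] [-3.11080032e+00 -4.37989416e-01  1.00205859e-05] 0.08520704029333456
{'fx': 559.7631486420743, 'fy': 559.7631486420743, 'cx': 326.31826069898057, 'cy': 243.60119842538106, 'T': array([[ 0.01821822,  0.99734249, -0.0705411 ,  0.48923575],
       [-0.9998033 ,  0.01761906, -0.00910671, -0.00500694],
       [-0.00783964,  0.07069313,  0.9974673 ,  1.35267738],
       [ 0.        ,  0.        ,  0.        ,  1.        ]])}
```

View pics/top0.png

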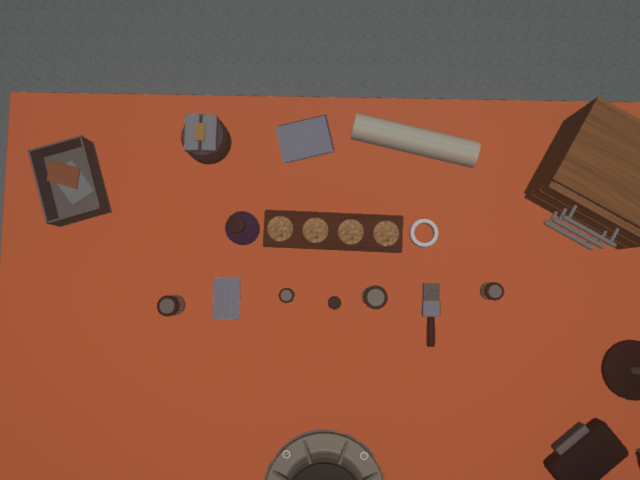

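View pics/side0.png

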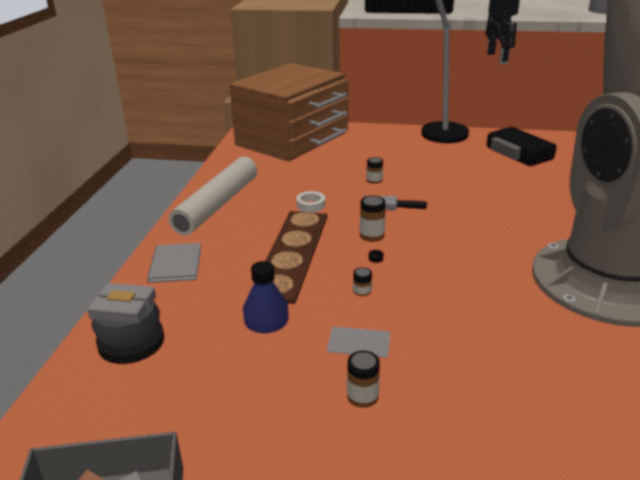

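The big bottle is at the left end of the board, at +y (242,228). By cap size, jar_r is at (375,297), jar_p at (168,306), jar_s at (495,291) and jar_q at (287,295). The pads lie at (280..387, 228..233). I'll compute positions and set out towards jar_r.

```bash
python3 - <<'E'
from h import *
for n,u,v,z in(("r",375.5,297,.084),("p",168,306,.07),("s",495,291,.056),("q",287,295.5,.042),("p1",280,228.5,.015),("p2",315.5,230,.015),("p3",351,231.8,.015),("p4",386.5,233.5,.015)): print(n,ray("top",u,v,z).round(3))
E
python3 -m creep '[[[18,36,0],0.086],[[18,36,0],0.086],[[18,36,0],0.086],[[18,36,0],0.086],[[18,36,0],0.086]]' 1
python3 -m creep '[[[18,36,0],0.086],[[18,36,0],0.086],[[18,36,0],0.086],[[18,36,0],0.086],[[18,36,0],0.086]]'
python3 -m creep '[[[18,36,0],0.086],[[18,36,0],0.086],[[18,36,0],0.086],[[18,36,0],0.086],[[0,0,0],0.086]]'
python3 - <<'E'
from h import *
s=observe();print(s["time_s"],s["eef_pos"],s["orientation"],s["grip_width"],s["joints"])
cv2.imwrite("pics/w1.png",grab_frame("wrist")[...,::-1])
c=camera_info("wrist");print(c)
for d in tip_of("jar_r","wrist")[:3]: print(d["p"],w("wrist",d["point"]).round(3))
E
```

```text
r [ 0.46  -0.107  0.084]
p [0.431 0.366 0.07 ]
s [ 0.478 -0.384  0.056]
q [0.459 0.096 0.042]
p1 [0.618 0.119 0.015]
p2 [0.616 0.034 0.015]
p3 [ 0.613 -0.051  0.015]
p4 [ 0.611 -0.137  0.015]
time_s: 1.3
eef_pos: [0.2769, -0.4673, 0.2315]
orientation: [2.944, 1.097, -0.0]
ft_force: [0.7, -0.2, -0.4]
grip_width: 0.0854
grip_force: 0.0
time_s: 1.8
eef_pos: [0.3669, -0.2873, 0.2316]
orientation: [2.642, 1.699, 0.0]
ft_force: [0.7, -0.4, -0.8]
grip_width: 0.0852
grip_force: 0.0
time_s: 2.3
eef_pos: [0.4405, -0.1401, 0.2318]
orientation: [2.211, 2.231, 0.003]
ft_force: [-0.3, -0.4, -0.4]
grip_width: 0.0856
grip_force: 0.0
2.3 [ 0.44047764 -0.14013363  0.23179184] [2.21146891 2.23058639 0.0026162 ] 0.08557469430328822 [ 0.60488639  0.10182069 -0.45978397  2.04129934  0.05215195  1.00816357
  0.12799892]
{'fx': 374.84653295447805, 'fy': 374.84653295447805, 'cx': 320.3403140897441, 'cy': 247.27391312373692, 'T': array([[ 9.99922057e-01, -1.18307975e-02, -3.98893548e-03,
         4.38321549e-01],
       [ 1.24813745e-02,  9.55100164e-01,  2.96020086e-01,
        -6.60225546e-02],
       [ 3.07679229e-04, -2.96046801e-01,  9.55173386e-01,
         3.74170526e-01],
       [ 0.00000000e+00,  0.00000000e+00,  0.00000000e+00,
         1.00000000e+00]])}
0.95 [ 0.475 -0.391  0.004]
0.84 [ 0.458 -0.11   0.002]
```

View pics/w1.png

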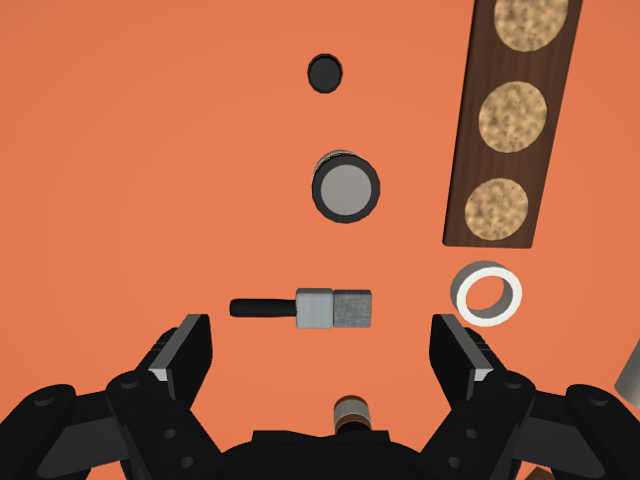

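The wrist view shows jar_r's cap at (346,189). Pads are at (496,209), (512,117) and (531,15), and jar_s is at (352,415). The cameras agree to about 3 mm on jar_r, so I'll pick it up.

```bash
python3 - <<'E'
from h import *
print(ray("wrist",346,189,.084).round(4))
for u,v in((496.5,209),(512,117),(531,12)):print(ray("wrist",u,v,.015).round(4))
E
python3 -m creep '[[[6,10,-20],0],[[6,10,-40],0],[[6,10,-40],0],[[0,0,0],0],[[0,0,0],0]]' 1
```

```text
[ 0.4583 -0.1103  0.084 ]
[ 0.6097 -0.1395  0.015 ]
[ 0.6118 -0.0549  0.015 ]
[0.6149 0.0284 0.015 ]
time_s: 2.9
eef_pos: [0.456, -0.1154, 0.1316]
orientation: [-2.224, -2.217, 0.001]
ft_force: [0.5, -0.5, -0.3]
grip_width: 0.0856
grip_force: 0.0
```

```bash
python3 -m creep '[[[3,6,-20],0],[[0,0,-30],0],[[0,0,-30],0],[[0,0,-20],0],[[0,0,0],0]]'
python3 -m creep '[[[0,0,0],0],[[0,0,0],0],[[0,0,0],0],[[0,0,0],0],[[0,0,0],0]]' 0
python3 -m creep '[[[0,0,0],0],[[0,0,0],0],[[0,0,0],0]]'
```

```text
time_s: 3.4
eef_pos: [0.4591, -0.1099, 0.0313]
orientation: [-2.225, -2.217, 0.002]
ft_force: [0.4, -0.4, 0.8]
grip_width: 0.0855
grip_force: 0.0
time_s: 3.9
eef_pos: [0.4605, -0.1094, 0.0333]
orientation: [2.222, 2.217, 0.001]
ft_force: [-3.3, -0.9, 18.0]
grip_width: 0.0531
grip_force: 59.4
time_s: 4.2
eef_pos: [0.4605, -0.1094, 0.0333]
orientation: [2.222, 2.217, 0.001]
ft_force: [-3.9, -0.4, 18.7]
grip_width: 0.0532
grip_force: 59.4
```

```bash
python3 -m creep '[[[0,0,10],0],[[0,0,20],0],[[0,0,25],0],[[8,12,20],0],[[16,24,0],0]]'
python3 -m creep '[[[22,32,0],0],[[22,32,0],0],[[22,32,0],0],[[22,32,0],0],[[22,32,0],0]]'
python3 -m creep '[[[16,24,0],0],[[6,8,0],0],[[0,0,0],0],[[0,0,0],0]]'
python3 - <<'E'
from h import *
cv2.imwrite("pics/w2.png",grab_frame("wrist")[...,::-1])
for d in tip_of("jar_r","wrist")[:4]: print(d["p"],w("wrist",d["point"]).round(3))
for d in tip_of("pad_a","wrist")[:4]: print(d["p"],w("wrist",d["point"]).round(3))
E
```

```text
time_s: 4.7
eef_pos: [0.4844, -0.0744, 0.11]
orientation: [2.223, 2.213, 0.002]
ft_force: [1.0, -0.4, -2.4]
grip_width: 0.0531
grip_force: 63.2
time_s: 5.2
eef_pos: [0.5943, 0.0885, 0.1078]
orientation: [2.223, 2.219, 0.001]
ft_force: [0.8, -0.3, -1.1]
grip_width: 0.0525
grip_force: 63.2
time_s: 5.6
eef_pos: [0.615, 0.1181, 0.1067]
orientation: [2.223, 2.219, -0.001]
ft_force: [-1.1, -0.6, -2.3]
grip_width: 0.0527
grip_force: 63.3
0.8 [ 0.461  0.098 -0.001]
0.55 [0.617 0.122 0.077]
```

View pics/w2.png

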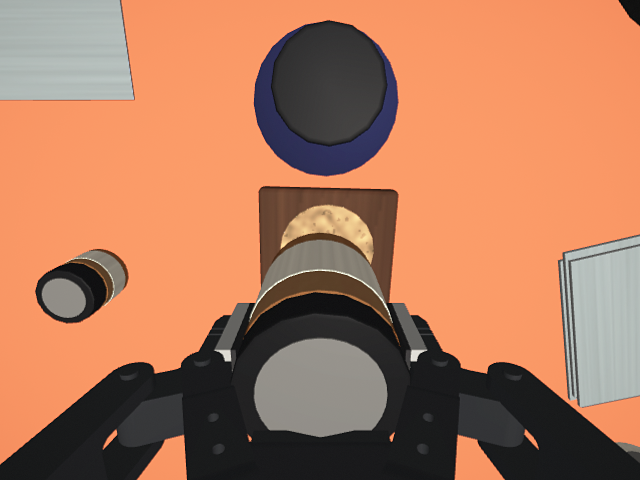

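The held jar_r hangs above the end pad. The board's end corners are at (260,188) and (397,191), and the pad's far edge is at (327,206).

Run:
```python
from h import *
for u,v,z in((260,187,.012),(398,191,.012),(327,205,.015),(329,175,0.005)):print(ray("wrist",u,v,z).round(4))
```

```text
[0.5769 0.1605 0.012 ]
[0.6642 0.1577 0.012 ]
[0.6192 0.1495 0.015 ]
[0.6206 0.1671 0.005 ]
```

```bash
python3 -m creep '[[[3,1,-20],0],[[0,0,-20],0],[[0,0,-10],0],[[0,0,-6],0],[[0,0,0],0]]'
python3 -m creep '[[[0,0,-1],0],[[0,0,0],0]]'
```

```text
time_s: 6.25
eef_pos: [0.6181, 0.1199, 0.05]
orientation: [-2.223, -2.22, 0.001]
ft_force: [0.1, 0.3, -1.7]
grip_width: 0.0526
grip_force: 63.3
time_s: 6.45
eef_pos: [0.6188, 0.1204, 0.05]
orientation: [2.222, 2.22, 0.001]
ft_force: [-0.8, 0.2, -2.2]
grip_width: 0.0528
grip_force: 63.3
```

```bash
python3 -m creep '[[[0,0,-1.5],0],[[0,0,0],0]]'
python3 -m creep '[[[0,0,-1.5],0],[[0,0,0],0]]'
```

```text
time_s: 6.65
eef_pos: [0.6188, 0.1204, 0.0484]
orientation: [2.222, 2.22, 0.001]
ft_force: [-0.9, 0.0, 4.3]
grip_width: 0.0531
grip_force: 63.8
time_s: 6.85
eef_pos: [0.6189, 0.1205, 0.0484]
orientation: [2.222, 2.219, 0.001]
ft_force: [-10.2, -3.8, 27.4]
grip_width: 0.0528
grip_force: 66.1
```

```bash
python3 -m creep '[[[0,0,2],0],[[0,0,0],0],[[0,0,0],0],[[0,0,0],0],[[0,0,0],0]]' 1
python3 -m creep '[[[0,0,5],0],[[0,0,25],0],[[0,0,40],0],[[0,0,40],0],[[0,0,40],0]]'
python3 -m creep '[[[-20,26,0],0],[[-26,34,0],0],[[-26,34,0],0],[[-26,34,0],0],[[-26,34,0],0]]'
python3 -m creep '[[[-26,34,0],0],[[-26,34,0],0],[[-11,14,0],0],[[0,0,0],0],[[0,0,0],0]]'
cat > look.py <<'E'
from h import *
import sys
g=grab_frame("wrist");cv2.imwrite(f"pics/{sys.argv[1]}.png",g[...,::-1])
s=observe();print(s["time_s"],s["eef_pos"].round(4))
for t in("jar_r","pad_a"):
  for d in tip_of(t,"wrist")[:4]: print(t,round(d["p"],2),w("wrist",d["point"]).round(3))
E
python3 look.py w3
```

```text
time_s: 7.35
eef_pos: [0.6183, 0.1203, 0.0481]
orientation: [-2.222, -2.22, 0.0]
ft_force: [0.3, -0.1, 0.7]
grip_width: 0.0852
grip_force: 0.0
time_s: 7.85
eef_pos: [0.6181, 0.1203, 0.2002]
orientation: [-2.222, -2.22, 0.0]
ft_force: [1.0, 0.7, 1.0]
grip_width: 0.0854
grip_force: 0.0
time_s: 8.35
eef_pos: [0.4932, 0.2834, 0.1988]
orientation: [2.223, 2.22, 0.001]
ft_force: [0.1, 0.3, -0.1]
grip_width: 0.0858
grip_force: 0.0
time_s: 8.85
eef_pos: [0.4314, 0.3642, 0.1985]
orientation: [2.222, 2.221, 0.0]
ft_force: [0.8, -0.7, 0.6]
grip_width: 0.0854
grip_force: 0.0
8.9 [0.432  0.3636 0.1984]
jar_r 0.57 [ 0.431  0.37  -0.001]
```

View pics/w3.png

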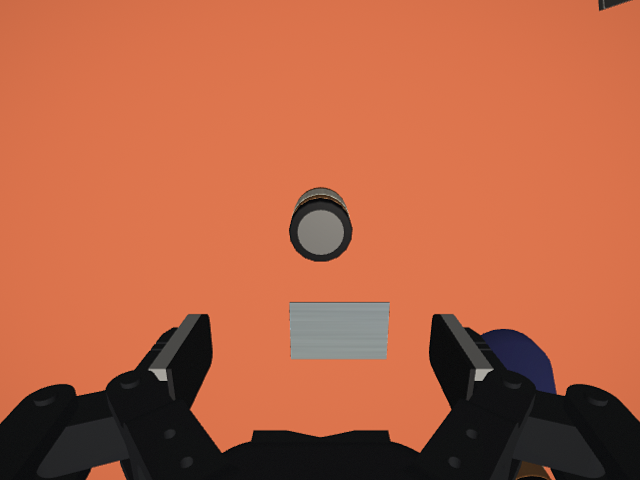

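jar_p's cap is at (321,230), centred between the fingers. All the estimates give (0.431, 0.368), so I'll descend and grasp.

```bash
python3 -c "
from h import *
print(ray('wrist',321,230,.07).round(4))"
python3 -m creep '[[[0,4,-20],0],[[0,0,-40],0],[[0,0,-40],0],[[0,0,-40],0],[[0,0,-22],0]]'
python3 -m creep '[[[0,0,-10],0],[[0,0,0],0]]'
python3 -m creep '[[[0,0,0],0],[[0,0,0],0],[[0,0,0],0],[[0,0,0],0],[[0,0,0],0]]' 0
python3 -m creep '[[[0,0,0],0]]'
```

```text
[0.4326 0.3691 0.07  ]
time_s: 9.5
eef_pos: [0.4311, 0.3663, 0.0333]
orientation: [-2.224, -2.218, 0.005]
ft_force: [-0.3, -0.1, 0.6]
grip_width: 0.0854
grip_force: 0.0
time_s: 9.7
eef_pos: [0.4314, 0.3675, 0.0255]
orientation: [-2.223, -2.219, 0.003]
ft_force: [-0.1, 1.2, -0.5]
grip_width: 0.0853
grip_force: 0.0
time_s: 10.2
eef_pos: [0.4321, 0.3687, 0.0278]
orientation: [2.222, 2.22, 0.003]
ft_force: [-2.1, -1.9, 10.7]
grip_width: 0.0468
grip_force: 59.9
time_s: 10.3
eef_pos: [0.4321, 0.3687, 0.0278]
orientation: [2.223, 2.219, 0.003]
ft_force: [-1.5, -2.5, 11.1]
grip_width: 0.0468
grip_force: 59.9
```

```bash
python3 -m creep '[[[0,0,10],0],[[0,0,30],0],[[0,0,40],0],[[0,0,40],0],[[0,0,40],0]]'
python3 -m creep '[[[10,-18,0],0],[[18,-33,0],0],[[18,-33,0],0],[[18,-33,0],0],[[18,-33,0],0]]'
python3 -m creep '[[[18,-33,0],0],[[18,-33,0],0],[[18,-33,0],0],[[18,-33,0],0],[[18,-33,0],0]]'
python3 -m creep '[[[11,-20,0],0],[[0,0,0],0],[[0,0,0],0]]'
python3 look.py w4
```

```text
time_s: 10.8
eef_pos: [0.431, 0.3681, 0.1888]
orientation: [-2.222, -2.221, -0.001]
ft_force: [1.7, 0.3, -1.8]
grip_width: 0.0469
grip_force: 62.1
time_s: 11.3
eef_pos: [0.5138, 0.2169, 0.1874]
orientation: [2.222, 2.22, 0.001]
ft_force: [0.5, 0.7, -1.6]
grip_width: 0.0468
grip_force: 62.1
time_s: 11.8
eef_pos: [0.6038, 0.0519, 0.1874]
orientation: [2.222, 2.22, 0.001]
ft_force: [-0.4, -0.2, -1.9]
grip_width: 0.0465
grip_force: 62.1
time_s: 12.1
eef_pos: [0.6142, 0.0332, 0.1869]
orientation: [-2.223, -2.219, -0.001]
ft_force: [-0.5, 0.3, -1.5]
grip_width: 0.0467
grip_force: 62.2
12.15 [0.614  0.034  0.1869]
jar_r 0.94 [0.613 0.033 0.159]
jar_r 0.92 [ 0.461  0.102 -0.004]
jar_r 0.81 [0.619 0.128 0.016]
pad_a 0.77 [0.614 0.041 0.014]
```

View pics/w4.png

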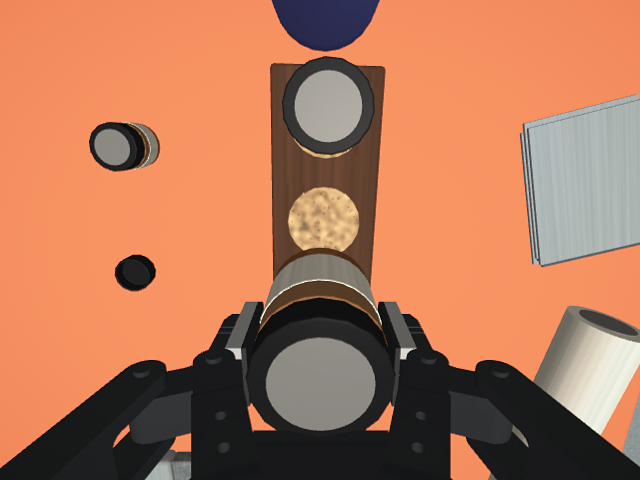

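jar_r stands on its pad with its cap at (328,105). The pad under jar_p is at (323,222), and jar_q is at (113,147).

```bash
python3 -c "
from h import *
for a in((323.5,222,.015),(328.5,105.5,.099),(113,147,.042),(271,64,.012),(385,67,.012)):print(ray('wrist',*a).round(4))"
```

```text
[0.6166 0.0362 0.015 ]
[0.6185 0.125  0.099 ]
[0.4601 0.0996 0.042 ]
[0.5758 0.1602 0.012 ]
[0.6637 0.1582 0.012 ]
```

```bash
python3 -m creep '[[[2,1,-20],0],[[0,0,-40],0],[[0,0,-40],0],[[0,0,-25],0],[[0,0,-12],0]]'
python3 -m creep '[[[0,0,-5],0],[[0,0,0],0],[[0,0,0],0]]'
```

```text
time_s: 12.75
eef_pos: [0.6149, 0.0351, 0.0472]
orientation: [-2.219, -2.22, 0.003]
ft_force: [-0.3, -0.5, -1.7]
grip_width: 0.047
grip_force: 62.1
time_s: 13.05
eef_pos: [0.6172, 0.0346, 0.0457]
orientation: [2.222, 2.22, 0.002]
ft_force: [0.7, -0.4, -1.5]
grip_width: 0.0469
grip_force: 62.1
```

```bash
python3 -m creep '[[[0,0,-1.5],0],[[0,0,0],0]]'
python3 -m creep '[[[0,0,-1],0],[[0,0,0],0]]'
```

```text
time_s: 13.25
eef_pos: [0.6168, 0.0342, 0.0435]
orientation: [2.222, 2.22, 0.001]
ft_force: [0.2, -0.9, -1.3]
grip_width: 0.0473
grip_force: 62.2
time_s: 13.45
eef_pos: [0.6168, 0.0342, 0.0428]
orientation: [2.222, 2.219, 0.001]
ft_force: [-4.1, -1.4, 11.3]
grip_width: 0.0471
grip_force: 63.4
```

```bash
python3 -m creep '[[[0,0,0.5],0],[[0,0,0],0],[[0,0,0],0],[[0,0,0],0],[[0,0,0],0]]' 1
python3 -m creep '[[[0,0,5],0],[[0,0,25],0],[[0,0,40],0],[[0,0,40],0],[[0,0,30],0]]'
python3 -m creep '[[[-8,-24,0],0],[[-12,-36,0],0],[[-12,-36,0],0],[[-12,-36,0],0],[[-12,-36,0],0]]'
python3 -m creep '[[[-12,-36,0],0],[[-12,-36,0],0],[[-12,-36,0],0],[[-12,-36,0],0],[[-12,-36,0],0]]'
python3 -m creep '[[[-12,-36,0],0],[[-10,-30,0],0],[[-2,-6,0],0],[[0,0,0],0],[[0,0,0],0]]'
python3 look.py w5
```

```text
time_s: 13.95
eef_pos: [0.6164, 0.0343, 0.0422]
orientation: [-2.223, -2.22, 0.0]
ft_force: [1.0, -0.4, -0.1]
grip_width: 0.0854
grip_force: 0.0
time_s: 14.45
eef_pos: [0.6168, 0.0345, 0.1852]
orientation: [2.222, 2.22, 0.002]
ft_force: [0.5, 0.1, 0.7]
grip_width: 0.0854
grip_force: 0.0
time_s: 14.95
eef_pos: [0.5597, -0.135, 0.1828]
orientation: [2.222, 2.22, 0.0]
ft_force: [0.2, -0.6, -0.6]
grip_width: 0.0853
grip_force: 0.0
time_s: 15.45
eef_pos: [0.4997, -0.3151, 0.1828]
orientation: [2.222, 2.22, 0.0]
ft_force: [-0.2, -0.2, -0.2]
grip_width: 0.0853
grip_force: 0.0
time_s: 15.95
eef_pos: [0.477, -0.3845, 0.1825]
orientation: [-2.221, -2.221, -0.001]
ft_force: [-0.2, 1.3, -0.5]
grip_width: 0.0857
grip_force: 0.0
16.0 [ 0.4771 -0.3843  0.1825]
jar_r 0.65 [ 0.478 -0.385  0.002]
pad_a 0.39 [ 0.477 -0.385  0.003]
```

View pics/w5.png

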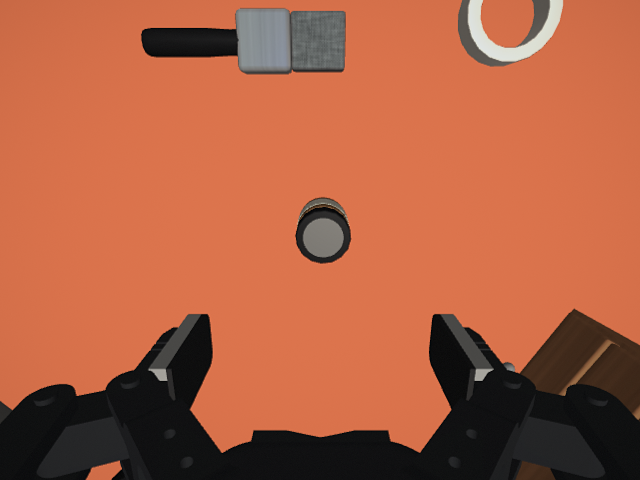

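jar_s's cap is at (323,236), centred, and its position is confirmed. I'll descend and grasp.

```bash
python3 -m creep '[[[0,-1,-20],0],[[0,0,-40],0],[[0,0,-40],0],[[0,0,-40],0],[[0,0,-15],0]]'
python3 -m creep '[[[0,0,-10],0],[[0,0,0],0]]'
python3 -m creep '[[[0,0,0],0],[[0,0,0],0],[[0,0,0],0],[[0,0,0],0],[[0,0,0],0]]' 0
python3 -m creep '[[[0,0,0],0],[[0,0,0],0]]'
```

```text
time_s: 16.6
eef_pos: [0.4753, -0.3847, 0.024]
orientation: [-2.218, -2.219, 0.001]
ft_force: [0.4, -0.0, 0.3]
grip_width: 0.0856
grip_force: 0.0
time_s: 16.8
eef_pos: [0.4767, -0.3864, 0.0173]
orientation: [-2.222, -2.221, -0.0]
ft_force: [-0.1, -0.5, 1.0]
grip_width: 0.0854
grip_force: 0.0
time_s: 17.3
eef_pos: [0.4769, -0.3873, 0.0188]
orientation: [2.222, 2.219, 0.0]
ft_force: [-2.7, 1.5, 12.5]
grip_width: 0.0412
grip_force: 59.3
time_s: 17.5
eef_pos: [0.4769, -0.3872, 0.0187]
orientation: [2.222, 2.219, 0.0]
ft_force: [-2.5, 1.4, 12.7]
grip_width: 0.041
grip_force: 59.3
```

```bash
python3 -m creep '[[[0,0,10],0],[[0,0,30],0],[[0,0,40],0],[[0,0,40],0],[[0,0,20],0]]'
python3 -m creep '[[[7,18,0],0],[[13,32,0],0],[[13,32,0],0],[[13,32,0],0],[[13,32,0],0]]'
python3 -m creep '[[[13,32,0],0],[[13,32,0],0],[[13,32,0],0],[[13,32,0],0],[[13,32,0],0]]'
python3 -m creep '[[[13,30,0],0],[[0,0,0],0],[[0,0,0],0]]'
python3 look.py w6
```

```text
time_s: 18.0
eef_pos: [0.4774, -0.3873, 0.1617]
orientation: [2.22, 2.217, 0.001]
ft_force: [0.4, 0.1, -1.0]
grip_width: 0.0405
grip_force: 60.7
time_s: 18.5
eef_pos: [0.5357, -0.2395, 0.1583]
orientation: [2.222, 2.219, 0.0]
ft_force: [0.3, 0.4, -1.2]
grip_width: 0.0409
grip_force: 60.7
time_s: 19.0
eef_pos: [0.6007, -0.0794, 0.1582]
orientation: [2.222, 2.22, 0.0]
ft_force: [0.3, -0.1, -1.1]
grip_width: 0.0408
grip_force: 60.7
time_s: 19.3
eef_pos: [0.6134, -0.0502, 0.1578]
orientation: [2.221, 2.222, 0.0]
ft_force: [0.2, -0.5, -0.4]
grip_width: 0.0406
grip_force: 60.7
19.35 [ 0.6132 -0.0513  0.1577]
jar_r 0.94 [ 0.612 -0.048  0.14 ]
jar_r 0.89 [0.615 0.033 0.014]
jar_r 0.88 [ 0.462  0.096 -0.003]
pad_a 0.88 [ 0.616 -0.055  0.008]
```

View pics/w6.png

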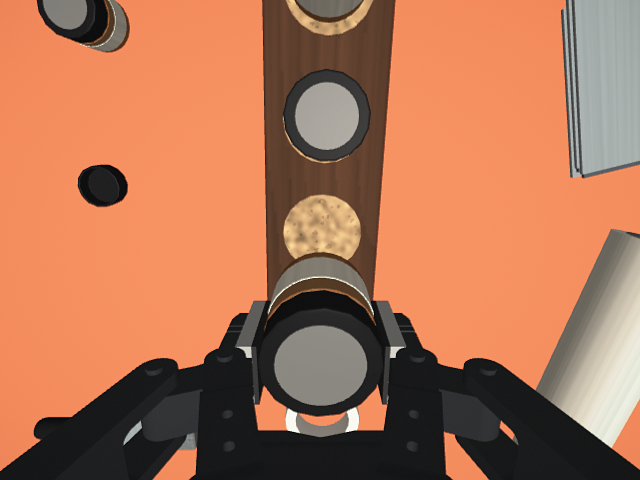

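jar_p is centred on pad 2 at (327,116). The pad under jar_s is at (322,233).

```bash
python3 -c "
from h import *
print(ray('wrist',322,233,.015).round(4),ray('wrist',327,116,.085).round(4))"
python3 -m creep '[[[0,0,-20],0],[[0,0,-40],0],[[0,0,-30],0],[[0,0,-15],0],[[0,0,-10],0]]'
python3 -m creep '[[[0,0,-6],0],[[0,0,0],0],[[0,0,0],0]]'
```

```text
[ 0.6142 -0.0525  0.015 ] [0.6167 0.032  0.085 ]
time_s: 19.95
eef_pos: [0.613, -0.0515, 0.0415]
orientation: [-2.223, -2.219, 0.001]
ft_force: [0.6, 0.4, -0.6]
grip_width: 0.0408
grip_force: 60.8
time_s: 20.25
eef_pos: [0.614, -0.0508, 0.0373]
orientation: [2.222, 2.219, 0.001]
ft_force: [-0.7, -0.4, -0.7]
grip_width: 0.0411
grip_force: 60.8
```

```bash
python3 -m creep '[[[0,0,-2],0],[[0,0,0],0]]'
python3 -m creep '[[[0,0,-1.5],0],[[0,0,0],0]]'
```

```text
time_s: 20.45
eef_pos: [0.6136, -0.0508, 0.0348]
orientation: [2.222, 2.22, 0.001]
ft_force: [0.2, 0.1, -1.0]
grip_width: 0.0411
grip_force: 60.8
time_s: 20.65
eef_pos: [0.6137, -0.0507, 0.0337]
orientation: [2.222, 2.22, 0.0]
ft_force: [-4.6, -0.8, 12.5]
grip_width: 0.0406
grip_force: 61.9
```

```bash
python3 -m creep '[[[0,0,0.5],0],[[0,0,0],0],[[0,0,0],0],[[0,0,0],0],[[0,0,0],0]]' 1
python3 -m creep '[[[0,0,5],0],[[0,0,25],0],[[0,0,40],0],[[0,0,40],0],[[0,0,40],0]]'
python3 -m creep '[[[-20,20,0],0],[[-30,28,0],0],[[-30,28,0],0],[[-30,28,0],0],[[-28,28,0],0]]'
python3 -m creep '[[[-16,16,0],0],[[0,0,0],0],[[0,0,0],0]]'
python3 look.py w7
```

```text
time_s: 21.15
eef_pos: [0.6133, -0.0507, 0.0332]
orientation: [-2.222, -2.22, 0.0]
ft_force: [-0.3, -0.5, 0.2]
grip_width: 0.0852
grip_force: 0.0
time_s: 21.65
eef_pos: [0.6131, -0.0506, 0.1852]
orientation: [-2.222, -2.22, -0.0]
ft_force: [1.2, -0.3, -0.6]
grip_width: 0.0855
grip_force: 0.0
time_s: 22.15
eef_pos: [0.4739, 0.0821, 0.1837]
orientation: [2.222, 2.22, 0.0]
ft_force: [-0.1, 0.3, 0.2]
grip_width: 0.0853
grip_force: 0.0
time_s: 22.45
eef_pos: [0.4596, 0.0973, 0.1838]
orientation: [2.221, 2.221, 0.001]
ft_force: [-0.1, 0.3, 0.5]
grip_width: 0.0853
grip_force: 0.0
22.5 [0.4599 0.0969 0.1836]
jar_r 0.76 [0.62  0.122 0.016]
jar_r 0.58 [ 0.462  0.098 -0.004]
jar_r 0.56 [0.616 0.038 0.016]
```

View pics/w7.png

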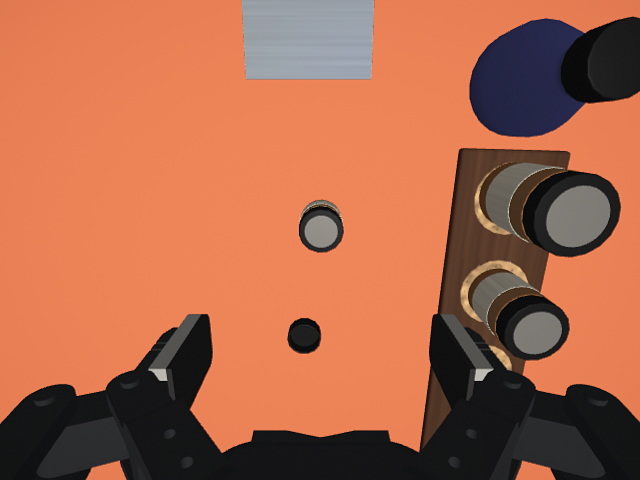

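jar_q's cap is at (321,229), centred. jar_r and jar_p stand on their pads. I'll descend and grasp.

```bash
python3 -m creep '[[[1,1,-20],0],[[0,0,-40],0],[[0,0,-40],0],[[0,0,-40],0],[[0,0,-20],0]]'
python3 -m creep '[[[0,0,-11],0],[[0,0,0],0]]'
python3 -m creep '[[[0,0,0],0],[[0,0,0],0],[[0,0,0],0],[[0,0,0],0],[[0,0,0],0]]' 0
python3 -m creep '[[[0,0,0],0],[[0,0,0],0]]'
```

```text
time_s: 23.1
eef_pos: [0.4593, 0.0974, 0.0202]
orientation: [-2.222, -2.218, 0.004]
ft_force: [1.4, -0.1, 0.0]
grip_width: 0.085
grip_force: 0.0
time_s: 23.3
eef_pos: [0.46, 0.098, 0.0113]
orientation: [-2.222, -2.219, 0.003]
ft_force: [0.3, 0.1, 0.3]
grip_width: 0.0857
grip_force: 0.0
time_s: 23.8
eef_pos: [0.461, 0.0982, 0.0134]
orientation: [2.222, 2.219, 0.002]
ft_force: [-2.3, -1.3, 15.3]
grip_width: 0.0347
grip_force: 58.2
time_s: 24.0
eef_pos: [0.4611, 0.0983, 0.0134]
orientation: [2.222, 2.219, 0.002]
ft_force: [-2.0, -0.7, 15.7]
grip_width: 0.0347
grip_force: 58.2
```

```bash
python3 -m creep '[[[0,0,10],0],[[0,0,30],0],[[0,0,40],0],[[0,0,40],0],[[0,0,25],0]]'
python3 -m creep '[[[12,-20,0],0],[[20,-31,0],0],[[20,-31,0],0],[[20,-31,0],0],[[20,-31,0],0]]'
python3 -m creep '[[[20,-31,0],0],[[20,-31,0],0],[[18,-29,0],0],[[0,0,0],0],[[0,0,0],0]]'
python3 look.py w8
```

```text
time_s: 24.5
eef_pos: [0.4609, 0.0987, 0.1607]
orientation: [2.221, 2.219, 0.004]
ft_force: [0.4, 1.3, -0.6]
grip_width: 0.0347
grip_force: 59.8
time_s: 25.0
eef_pos: [0.5529, -0.0471, 0.1583]
orientation: [2.222, 2.22, 0.001]
ft_force: [-0.7, 0.5, 0.0]
grip_width: 0.0347
grip_force: 59.8
time_s: 25.5
eef_pos: [0.6102, -0.1371, 0.1576]
orientation: [-2.223, -2.219, -0.001]
ft_force: [-0.4, 1.6, -1.3]
grip_width: 0.0345
grip_force: 59.9
25.55 [ 0.61   -0.1361  0.1577]
jar_r 0.82 [ 0.609 -0.14   0.142]
jar_r 0.77 [ 0.613 -0.046  0.018]
pad_a 0.82 [ 0.609 -0.136  0.013]
```

View pics/w8.png

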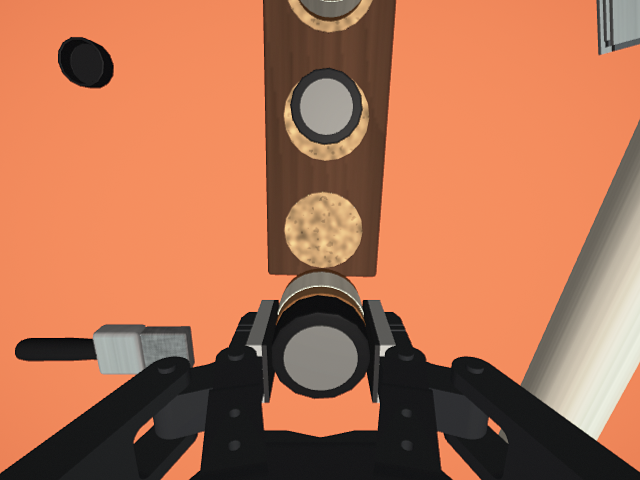

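jar_s is on pad 3 (cap 327,106). The last pad is at (323,231), directly under jar_q. I'll lower jar_q; contact is expected at about z = 0.0285.

```bash
python3 -c "
from h import *
print(ray('wrist',323.5,230.5,.015).round(4),ray('wrist',327,105.5,.071).round(4))"
python3 -m creep '[[[1,-1,-20],0],[[0,0,-40],0],[[0,0,-40],0],[[0,0,-15],0],[[0,0,-8],0]]'
python3 -m creep '[[[0,0,-3],0],[[0,0,0],0],[[0,0,0],0]]'
python3 -m creep '[[[0,0,-1.5],0],[[0,0,0],0]]'
```

```text
[ 0.6124 -0.1338  0.015 ] [ 0.6137 -0.0451  0.071 ]
time_s: 26.15
eef_pos: [0.6108, -0.1369, 0.0335]
orientation: [-2.22, -2.22, 0.001]
ft_force: [0.3, -0.6, -0.8]
grip_width: 0.0343
grip_force: 59.9
time_s: 26.45
eef_pos: [0.6123, -0.1378, 0.0328]
orientation: [2.221, 2.219, 0.002]
ft_force: [-1.1, -0.3, -0.7]
grip_width: 0.0342
grip_force: 59.9
time_s: 26.65
eef_pos: [0.6116, -0.1379, 0.0303]
orientation: [2.222, 2.22, 0.0]
ft_force: [0.0, -0.3, -0.7]
grip_width: 0.0341
grip_force: 59.9
```

```bash
python3 -m creep '[[[0,1.5,0],0],[[0,0,-1.5],0],[[0,0,0],0]]'
python3 -m creep '[[[0,0,-1],0],[[0,0,0],0]]'
```

```text
time_s: 26.95
eef_pos: [0.6116, -0.136, 0.0285]
orientation: [2.222, 2.22, 0.0]
ft_force: [-0.8, 0.6, 3.1]
grip_width: 0.0346
grip_force: 60.5
time_s: 27.15
eef_pos: [0.6116, -0.136, 0.0284]
orientation: [2.222, 2.22, 0.0]
ft_force: [-7.7, 1.9, 20.5]
grip_width: 0.0345
grip_force: 62.2
```

Release, rise, move back clear of the board, and check from the top camera.

```bash
python3 -m creep '[[[0,0,1],0],[[0,0,0],0],[[0,0,0],0],[[0,0,0],0],[[0,0,0],0]]' 1
python3 -m creep '[[[0,0,5],0],[[0,0,25],0],[[0,0,40],0],[[0,0,40],0],[[0,0,40],0]]'
python3 -m creep '[[[-10,-30,20],0],[[-10,-35,20],0],[[-10,-35,0],0],[[-10,-35,0],0],[[-10,-35,0],0]]'
python3 -m creep '[[[-10,-35,0],0],[[-10,-35,0],0],[[-10,-35,0],0],[[0,0,0],0],[[0,0,0],0]]'
python3 - <<'E'
from h import *
for n in("top","side"):
    g=grab_frame(n)
    print(n,[w(n,d["point"]).round(3).tolist() for d in tip_of("jar_r",n)],[w(n,d["point"]).round(3).tolist() for d in tip_of("ink_bottle",n)[:1]],[w(n,d["point"]).round(3).tolist() for d in tip_of("board",n)[:1]])
    c=g[190:270,220:450] if n=="top" else g[160:360,200:400]
    cv2.imwrite(f"pics/{n}9.png",cv2.resize(c,None,fx=3,fy=3,interpolation=cv2.INTER_CUBIC)[...,::-1])
E
```

```text
time_s: 27.65
eef_pos: [0.6113, -0.1362, 0.0282]
orientation: [-2.223, -2.22, 0.0]
ft_force: [0.5, 0.0, 0.2]
grip_width: 0.0852
grip_force: 0.0
time_s: 28.15
eef_pos: [0.6112, -0.1361, 0.1802]
orientation: [-2.222, -2.22, -0.0]
ft_force: [0.4, -0.3, 0.0]
grip_width: 0.0854
grip_force: 0.0
time_s: 28.65
eef_pos: [0.5608, -0.3076, 0.219]
orientation: [2.222, 2.22, 0.0]
ft_force: [-0.1, 0.7, -0.4]
grip_width: 0.0856
grip_force: 0.0
time_s: 29.15
eef_pos: [0.5309, -0.4118, 0.2183]
orientation: [-2.224, -2.218, -0.0]
ft_force: [0.3, 0.5, -0.3]
grip_width: 0.0857
grip_force: 0.0
top [[0.619, 0.122, 0.017], [0.612, -0.134, 0.014], [0.611, -0.049, 0.019], [0.617, 0.034, 0.015]] [[0.62, 0.213, -0.002]] [[0.619, -0.009, -0.0]]
side [[0.615, 0.031, 0.018], [0.622, 0.128, 0.016], [0.613, -0.049, 0.017], [0.611, -0.142, 0.018]] [[0.618, 0.203, 0.002]] [[0.613, -0.014, 0.0]]
```

View pics/top9.png

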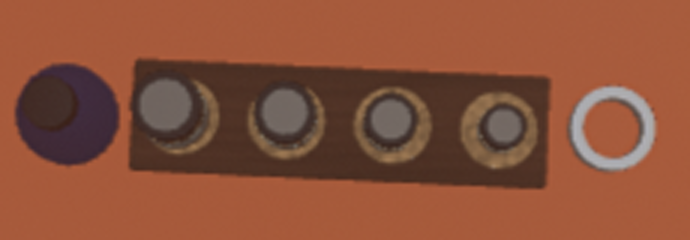

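View pics/side9.png

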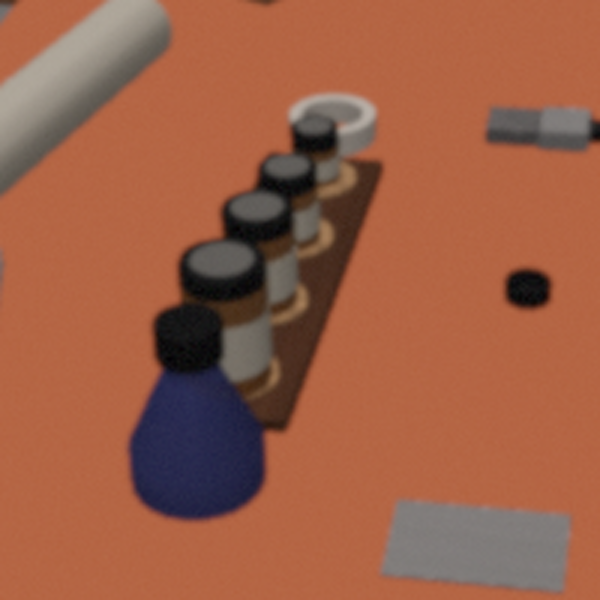

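The jars stand upright on their pads in falling order of height from the bottle (167,105 down to 503,127 in the crop). The bottle has not moved.

```bash
python3 -c "
from plant import *
print(finish_job())"
```

```text
the job is handed in; nothing more can be done
None
```

I put the four jars on the pads in falling order of height from the blue bottle (r, p, s, q). The last check pictures showed them upright and near their pad centres with the bottle unmoved, and I handed the job in at about 29 s; no verdict was returned.

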